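# Dry a beaker on the air peg and set its needle valve

## Task

Take the amber beaker from the draining rack, turn it mouth down and lower it over the empty air peg of the glassware dryer until its rim stands on the steel plate, and only then let go of it. Then take the black turning handle of the red handwheel, close the air valve to its stop (clockwise seen from above), back it off exactly two full turns and finish there, still gripping the handle, with the beaker still on its peg. Leave the other glassware, the bottles and the tweezers where they are.

Things in the scene. Friction and masses are not known exactly. Their poses are not given: they have to be found in the camera images.
- amber_mid (a point): Middle of the amber glass beaker, on its axis, 40 mm from either end. A straight tube 48 mm outside diameter, 80 mm tall, wall 3 mm (42 mm inside), closed base 4 mm thick, about 70 g. z axis: from the closed base towards the open mouth. It starts lying in one lane of the draining rack (the clear beaker in the other), mouth towards the robot and 10 degrees down.
- amber_beaker: The same beaker; origin at the centre of the outside of its closed base, z axis towards its mouth.
- rack: The fixed wire draining rack, 198 mm long (x), 178 mm wide (y), origin on the bench at its centre. Two lanes, at y +55 and -55 mm; each is a pair of 6 mm bars along x, 28 mm apart, centres rising from 45 mm high at the robot end (-x) to 79 mm at the far end. A beaker lies on such a pair, both its sides free; its middle is about 85 mm above the bench.
- amber_rim (a point): Centre of the amber beaker's mouth, in the plane of its rim, 80 mm from the base; z axis points out of the mouth.
- peg_foot (a point): Foot of the empty air peg: on its axis, level with the top of the dryer's steel plate (45 mm above the bench). The peg is an upright white tube 14 mm in diameter, 55 mm high (tip 100 mm above the bench), with a collar 17 mm across and 3 mm high at its foot. z up, x and y as dryer. The second peg, at x +100, y -65 mm from here, carries the flask, top 78 mm above the plate.
- valve_axis (a point): Point on the valve's upright turning axis at the mid-plane of the red handwheel's rim (105 mm above the bench). The rim is 80 mm across its centre line, 10 mm thick. The axes are the dryer's (z up).
- wheel (a joint): Angle the valve stands open, rad: 0 = closed on its stop, growing as the wheel turns anticlockwise seen from above, 6.283 a turn, up to 25.1. Starts between 2.2 and 7.8. At 0 and every full turn the handle is at the dryer's front, on the -x side of the valve axis. It does not rise as it turns, stays where left, and takes 0.1 N m (2.5 N at the handle).
- handle: The black handle on the wheel: an upright knob 20 mm in diameter and 48 mm tall (113 to 161 mm above the bench), origin at its centre, 137 mm above the bench and 40 mm from the valve axis. It spins freely on its own upright pin, so a gripper that holds it can carry it round the circle without turning itself.
- dryer: Fixed stainless air dryer: a box 200 mm deep (x), 310 mm long (y), 45 mm high with two pegs, a brass valve and a small gauge. Origin on the bench; z up, front faces -x (the robot). The empty peg is at x -40, y +75 mm, the valve axis at x -40, y -130 mm.
- clear_beaker: Bystander: clear glass beaker, same size as the amber one, lying in the rack's other lane; origin at the centre of its base, z axis towards its mouth.
- flask: Bystander: small clear conical flask standing mouth down on the dryer's second peg, 78 mm tall, 52 mm across; origin at the centre of its base (now on top), z axis towards its mouth.
- watch_glass: Bystander: shallow glass dish 150 mm across, 16 mm high, at the back left of the bench; origin at the centre of its underside.
- watch_glass_2: Bystander: the same kind of dish near the robot on its right; origin at the centre of its underside.
- reagent: Bystander: amber reagent bottle with blue cap, 68 mm across, 150 mm tall, on the left; origin at the centre of its underside.
- wash_bottle: Bystander: white wash bottle with red top and spout, 68 mm across, 190 mm tall, on the right; origin at the centre of its underside.
- tweezers: Bystander: steel tweezers 125 mm long, at the back; origin in the middle of the underside.

How it is judged:
By the outcome, as a careful person would: the job done as asked, in the order asked, and still so for the second after the job is handed in, while the arm keeps its last pose, push and grip.
It also fails if it takes over 64 s, if anything falls off the work surface, if the arm or the gripper's body presses on something with over 40 N, if the wrist force passes 120 N, or if a joint passes its speed limit or range.

## Robot

A 7-joint arm with a two-finger parallel gripper is mounted at the origin on the work surface. World frame = base frame: x ahead of the robot, y to its left, z up, the work surface at z = 0. Lengths are in mm, angles in degrees, forces in N, time in s.
With the tool pointing down it reaches from about 400 to 850 mm from the base axis. Payload 6.9 kg.
Tool frame: the origin (TCP) lies midway between the tips of the shut fingers; the grasp point (between the pads) lies 19 mm behind it; z points along the fingers, y is the line along which they close (so a half turn about z gives the same grasp; the last joint's range is limited). The gripper opens to 85 mm and grips with 20 to 120 N. Pads are 22 mm wide; open, the fingers measure 114 mm over their backs; the gripper's body (76 mm by 85 mm) begins 54 mm behind the grasp point. The pads swing forward as they close: fully open they stand 13 mm farther back than shut.
Start: joints at [78.925, 29.078, -13.613, 85.955, 7.202, 65.827, -8.869], TCP at [183.954, -597.304, 231.275] pointing down, gripper open.
Joint ranges: [-176.47, 176.47], [-13.61, 117.27], [-81.72, 77.17], [0.22, 143.17], [-87.28, 267.28], [10, 112.55], [-165.47, 165.47]. Speed limits (degrees/s): [136.94, 136.94, 180, 180, 180, 180, 180].

## Interface

Orientations are given as [roll, pitch, yaw] about the fixed x, y, z axes, in that order (R = Rz(yaw) Ry(pitch) Rx(roll)).
In Python, from bench import env gives the robot as it stands.
- The arm moves only by the shell command python3 -m pendant 'ROWS' [FORCE]. ROWS is JSON, a list of rows, each a list of 3 entries, a list of its own where there are three numbers: the shift along the tool's x, y, z in cm, then the turn about the tool's z in rad, then the gripper command: -1 is fully open, 1 is shut, values between are in proportion. A call has 1 to 12 rows; each row shifts and turns the commanded pose from where the row before left it, along the tool's axes as they then stand; what a row does not reach is not made up. A row lasts 1/10 s, in which the tool goes at most 50 mm and 8.59 degrees, less where a joint would pass 70% of its speed; a pose out of reach is approached as far as the arm can. A call is refused whole if a number of a shift passes 5 or a number of a turn 0.15, either way. A call with a gripper value outside its range is refused whole. The fingers move at their own pace and stop on an object; FORCE is the grip in N (left out, the last holds). Time passes only in rows, so rows that do not move let the fingers close. It gives the time, the measured TCP pose, the force, the opening and the grip force at its end, in the units of the state.
- env.observe(): the state, without advancing time (a new reading comes with each control period).
- env.grab_frame(name): name is "scene" or "top" or "wrist"; returns the picture (400x640x3 uint8, red, green, blue); there is no depth.
- env.calibration(name): a dict with "K" (3x3 intrinsics, pixels), "rvec" (rotation vector, rad) and "tvec" (3), from world to camera coordinates, as OpenCV has them. Camera axes: x right, y down, z forward; pixel columns grow to the right and rows downward; lengths in mm; the calibration is good to about 2 mm. A picture is of the moment at which its call begins: read the wrist's pose just before it. calibration takes no time and is no camera call; for the wrist camera it gives the pose at the moment of the call.
- env.finish_job(): hands the job in; it is judged then, once.
The state is a dict: "time": time; "q": joint angles; "qd": joint speeds; "joint_efforts": joint torques, N m; "tcp_pos": TCP position; "eef_rot": TCP orientation; "ft_force": force on the tool from outside, world axes, zero at the start; "torque": the same for the moment, N m; "opening": opening from 0.0 (shut) to 1.0 (fully open); "gripper_force": force on a finger pad.
Only numpy, scipy, OpenCV 4.12 (cv2) and the standard library are available. Lean on these libraries where they do the work, as an engineer would, in place of code of your own. Each camera call takes 0.05 s, during which the arm holds its last target. There are 200 camera calls.

## Working session

There is one attempt and no reset: what is moved stays moved. The work goes in short steps, Python scripts to look and compute and a shell command to move; the robot and the scene stay as the last step left them, time stands still between calls to the robot, and variables do not carry over. Pictures are saved under pics/ and viewed, at most 10 in all, crops included, and the job is handed in when it is done.

```bash
ls; mkdir -p pics; cat > h.py <<'E'
import numpy as np, cv2
from bench import env
from scipy.spatial.transform import Rotation as R
def cam(n):
    c=env.calibration(n); K=np.array(c["K"],float); r=cv2.Rodrigues(np.array(c["rvec"],float))[0]; t=np.array(c["tvec"],float).ravel(); return K,r,t
def ray(c,uv):
    K,r,t=c; d=r.T@np.linalg.solve(K,[uv[0],uv[1],1.]); return -r.T@t, d/np.linalg.norm(d)
def onz(c,uv,z):
    o,d=ray(c,uv); return o+d*(z-o[2])/d[2]
def proj(c,p):
    K,r,t=c; q=K@(r@np.asarray(p,float)+t); return q[:2]/q[2]
def cross(c1,u1,c2,u2):
    o1,d1=ray(c1,u1);o2,d2=ray(c2,u2)
    s=np.linalg.lstsq(np.c_[d1,-d2],o2-o1,rcond=None)[0]
    a,b=o1+s[0]*d1,o2+s[1]*d2
    return (a+b)/2,np.linalg.norm(a-b)
def snap(n,f):
    im=env.grab_frame(n); cv2.imwrite("pics/"+f,im[:,:,::-1]); return im
E
python3 - <<'E'
from h import *
for n in("scene","top"):
    snap(n,n+"0.png"); K,r,t=cam(n); print(n,K[0,0],(-r.T@t).round(),r[2].round(2))
s=env.observe(); print({k:np.round(v,3).tolist() for k,v in s.items()})
E
```

```text
pics
scene 364.7461326928135 [1267.   -5.  975.] [-0.63 -0.01 -0.77]
top 438.28219889130634 [ 430.  -17. 1451.] [ 0.08  0.01 -1.  ]
{'time': 0.1, 'q': [78.924, 29.121, -13.608, 86.003, 7.202, 65.828, -8.868], 'qd': [0.013, -0.142, 0.007, -0.236, -0.011, -0.01, -0.059], 'joint_efforts': [-0.005, -62.183, -2.195, -25.021, 0.013, 0.008, 0.0], 'tcp_pos': [183.766, -596.896, 230.51], 'eef_rot': [-179.906, 0.003, 17.121], 'ft_force': [0.311, -0.356, 0.331], 'torque': [-0.001, 0.062, -0.026], 'gripper_force': 0.0, 'opening': 1.002}
```

View pics/scene0.png

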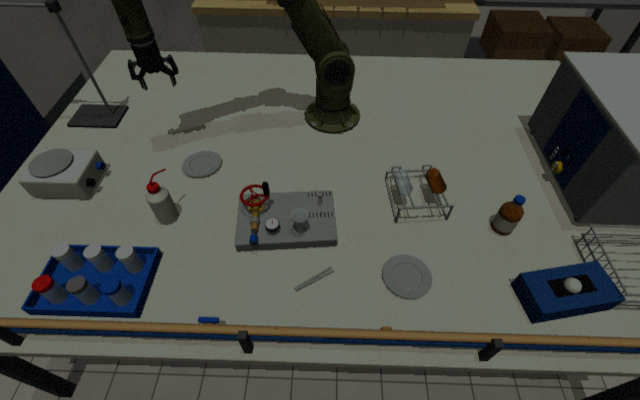

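View pics/top0.png

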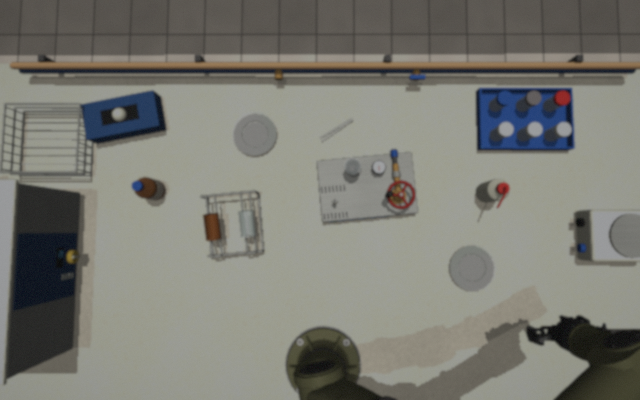

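```bash
cat > m1.py <<'E'
from h import *
T=cv2.imread("pics/top0.png")[:,:,::-1]; S=cv2.imread("pics/scene0.png")[:,:,::-1]
cT,cS=cam("top"),cam("scene")
def blobs(im,lo,hi,roi,mn=15):
    h=cv2.cvtColor(np.ascontiguousarray(im),cv2.COLOR_RGB2HSV); m=cv2.inRange(h,lo,hi); k=np.zeros_like(m); a,b,c,d=roi; k[b:d,a:c]=m[b:d,a:c]
    cs,_=cv2.findContours(k,cv2.RETR_EXTERNAL,cv2.CHAIN_APPROX_NONE); return k,[c for c in cs if cv2.contourArea(c)>mn]
k,b=blobs(T,(3,90,30),(20,255,255),(195,200,230,250))
for c in b:
    r=cv2.minAreaRect(c); print("amber top",np.round(r[0],1),np.round(r[1],1),r[2]); bx=cv2.boxPoints(r); print([onz(cT,p,85).round(0)[:2].tolist() for p in bx], onz(cT,r[0],88).round(1))
k,b=blobs(S,(3,90,30),(20,255,255),(410,155,460,205))
for c in b: r=cv2.minAreaRect(c); print("amber scene",np.round(r[0],1),np.round(r[1],1),r[2],onz(cS,r[0],88).round(1))
for n,im,c,roi in(("top",T,cT,(380,170,425,220)),("scene",S,cS,(230,175,280,215))):
    h=cv2.cvtColor(np.ascontiguousarray(im),cv2.COLOR_RGB2HSV); m=cv2.inRange(h,(0,140,60),(6,255,255))|cv2.inRange(h,(172,140,60),(180,255,255))
    a,b_,c_,d=roi; k=np.zeros_like(m);k[b_:d,a:c_]=m[b_:d,a:c_]
    p=cv2.convexHull(cv2.findNonZero(k)); e=cv2.fitEllipse(p); print("ring",n,np.round(e[0],1),np.round(e[1],1),onz(c,e[0],105).round(1),onz(c,e[0],110).round(1))
cv2.imwrite("pics/cropT.png",cv2.resize(T[145:235,300:430][:,:,::-1],None,fx=6,fy=6,interpolation=cv2.INTER_CUBIC))
cv2.imwrite("pics/cropS.png",cv2.resize(S[160:260,225:350][:,:,::-1],None,fx=6,fy=6,interpolation=cv2.INTER_CUBIC)[:600])
E
python3 m1.py
```

```text
amber top [212.2 226.8] [26.2 13.8] 83.2901611328125
[[475.0, 373.0], [480.0, 330.0], [399.0, 318.0], [394.0, 361.0]] [436.9 344.5  88. ]
amber scene [435.3 180.6] [26.4 14.3] 63.43495178222656 [441.8 347.9  88. ]
ring top [400.6 194.4] [25.6 26.5] [ 539.  -238.3  105. ] [ 538.6 -237.5  110. ]
ring scene [253.2 195.2] [21.2 27.3] [ 540.7 -237.9  105. ] [ 544.9 -236.6  110. ]
```

View pics/cropT.png

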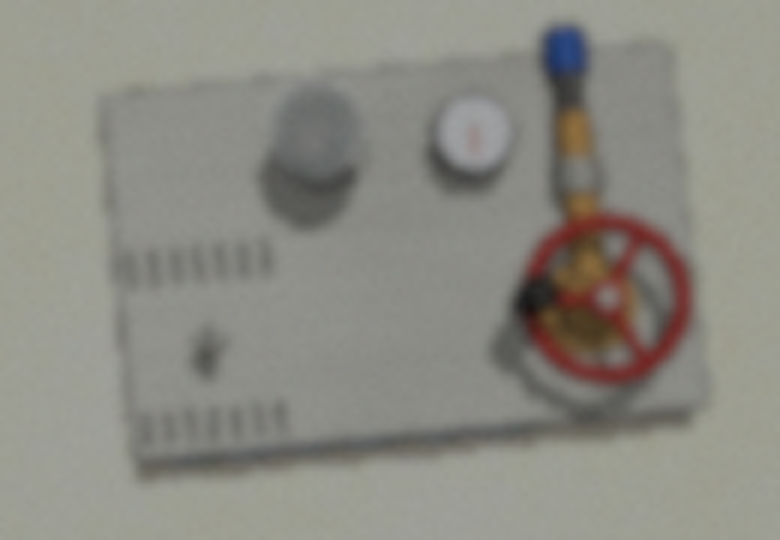

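View pics/cropS.png

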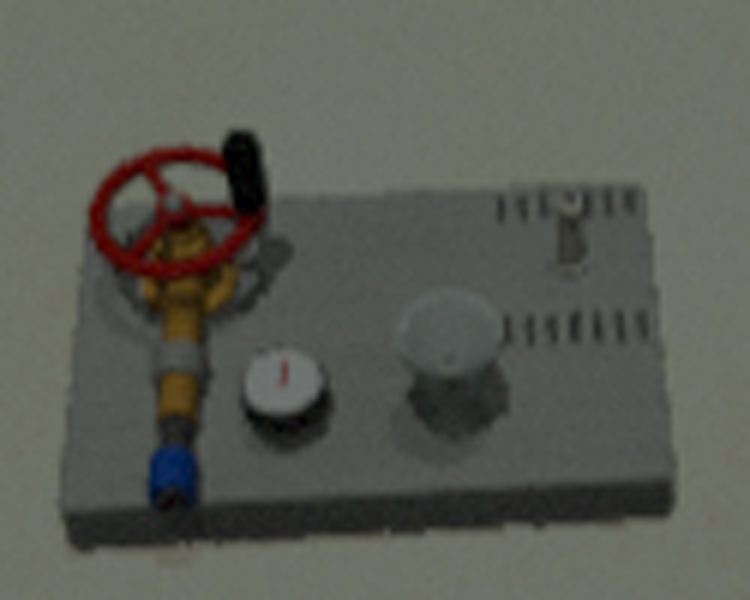

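```bash
python3 - <<'E'
from h import *
cT,cS=cam("top"),cam("scene")
f=lambda p:(300+p[0]/6-.4,145+p[1]/6-.4)
g=lambda p:(225+p[0]/6-.4,160+p[1]/6-.4)
C=[onz(cT,f(p),45) for p in((100,97),(668,42),(707,405),(135,462))]
D=[onz(cS,g(p),45) for p in((672,484),(66,516),(85,195),(640,187))]
for n,q in(("top",C),("scene",D)):
    q=np.array(q)[:,:2]; ex=(q[0]+q[1]-q[2]-q[3])/2; ey=(q[0]+q[3]-q[1]-q[2])/2
    print(n,q.mean(0).round(1),np.linalg.norm(ex).round(),np.linalg.norm(ey).round(),np.degrees([np.arctan2(ex[1],ex[0]),np.arctan2(-ey[0],ey[1])]).round(1))
print("handle mid", cross(cT,f((536,297)),cS,g((243,172))), "top z161",onz(cS,g((240,140)),161).round(1),onz(cT,f((533,297)),161).round(1))
print("peg tip",onz(cS,g((570,197)),100).round(1),"foot",onz(cS,g((568,270)),45).round(1),"T foot",onz(cT,f((205,372)),45).round(1),"T tip",onz(cT,f((207,330)),100).round(1))
s=env.observe();p=s["tcp_pos"]
E
```

```text
top [ 569.3 -139.5] 197.0 307.0 [5.6 5.8]
scene [ 572.1 -137.7] 205.0 306.0 [6.6 4.4]
handle mid (array([ 537.17309203, -198.13048853,  135.25795116]), np.float64(0.6479473691802506)) top z161 [ 538.4 -196.2  161. ] [ 535.1 -193.4  161. ]
peg tip [517.6 -32.  100. ] foot [522.8 -32.8  45. ] T foot [503.6 -33.8  45. ] T tip [522.4 -34.1 100. ]
```

```bash
python3 -m pendant '[[[3.5,-2.8,-0.8],0,-1],[[3.5,-2.8,-0.8],0,-1],[[3.5,-2.8,-0.8],0,-1],[[3.5,-2.8,-0.8],0,-1],[[3.5,-2.8,-0.8],0,-1],[[3.5,-2.8,-0.8],0,-1],[[3.5,-2.8,-0.8],0,-1],[[3.5,-2.8,-0.8],0,-1],[[3.5,-2.8,-0.8],0,-1],[[3.5,-2.8,-0.8],0,-1],[[3.5,-2.8,-0.8],0,-1],[[3.5,-2.8,-0.8],0,-1]]' 20
cat >> h.py <<'E'
def st(): s=env.observe(); print({k:np.round(s[k],2).tolist() for k in("time","tcp_pos","eef_rot","q","ft_force","opening","gripper_force")}); return s
def to(x,y,z):
    "remaining shift in tool axes, cm"
    s=env.observe(); M=R.from_euler("xyz",s["eef_rot"],degrees=True).as_matrix(); print("shift cm",(M.T@(np.array([x,y,z])-s["tcp_pos"])/10).round(2))
E
python3 -c "
from h import *
st();to(380,345,330)"
```

```text
time: 1.3
tcp_pos: [486.9, -150.9, 327.5]
eef_rot: [-180.0, 0.0, 17.1]
ft_force: [1.5, -1.0, -1.0]
opening: 1.001
gripper_force: 0.0
{'time': 1.3, 'tcp_pos': [486.94, -150.95, 327.47], 'eef_rot': [-180.0, 0.02, 17.11], 'q': [33.53, 15.65, -25.76, 92.95, 7.05, 73.04, -66.35], 'ft_force': [1.46, -0.98, -0.98], 'opening': 1.0, 'gripper_force': 0.0}
shift cm [  4.37 -50.55  -0.25]
```

```bash
python3 -m pendant '[[[0.4,-4.6,0],0.014,-1],[[0.4,-4.6,0],0.014,-1],[[0.4,-4.6,0],0.014,-1],[[0.4,-4.6,0],0.014,-1],[[0.4,-4.6,0],0.014,-1],[[0.4,-4.6,0],0.014,-1],[[0.4,-4.6,0],0.014,-1],[[0.4,-4.6,0],0.014,-1],[[0.4,-4.6,0],0.014,-1],[[0.4,-4.6,0],0.014,-1],[[0.4,-4.6,0],0.014,-1],[[0,0,0],0,-1]]'
python3 -c "
from h import *
st();snap('wrist','w1.png');K,r,t=cam('wrist');print(K,(-r.T@t).round(),r.round(2))"
```

```text
time: 2.5
tcp_pos: [411.4, 356.2, 326.7]
eef_rot: [-179.8, 0.1, 8.8]
ft_force: [-0.9, 0.6, 0.1]
opening: 0.999
gripper_force: 0.0
{'time': 2.5, 'tcp_pos': [411.39, 356.25, 326.71], 'eef_rot': [-179.76, 0.13, 8.8], 'q': [-16.82, 20.77, -39.05, 88.26, 13.07, 75.62, -138.48], 'ft_force': [-0.89, 0.63, 0.07], 'opening': 1.0, 'gripper_force': 0.0}
[[319.18168152   0.         325.31705237]
 [  0.         319.18168152 200.57723741]
 [  0.           0.           1.        ]] [494. 366. 470.] [[ 0.15 -0.99 -0.  ]
 [-0.94 -0.14  0.32]
 [-0.31 -0.05 -0.95]]
```

View pics/w1.png

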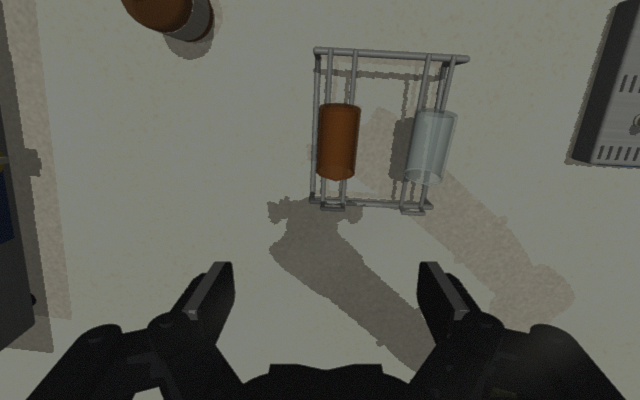

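```bash
python3 - <<'E'
from h import *
im=cv2.imread("pics/w1.png"); c=cam("wrist")
h=cv2.cvtColor(im,cv2.COLOR_BGR2HSV); m=cv2.inRange(h,(3,110,40),(20,255,255)); m[:, :290]=0; m[:,380:]=0; m[:80]=0; m[210:]=0
ct=max(cv2.findContours(m,0,1)[0],key=cv2.contourArea); r=cv2.minAreaRect(ct); print(r)
# centre line by row means
for v in (110,125,141,160,172):
    x=np.nonzero(m[v])[0]; a,b=onz(c,(x.min(),v),85),onz(c,(x.max()+1,v),85); print(v,x.min(),x.max(),((a+b)/2).round(1),np.linalg.norm(a-b).round(1))
print("far end",ct[:,0,1].min(),"near",ct[:,0,1].max())
P=lambda u,v,z:onz(c,(u,v),z).round(1)
print("far bar",P(315,50,82),P(468,58,82)); print("near bar",P(313,203,48),P(432,207,48))
# top edge of near rim (z~102) and far base top edge (z~116)
print(P(338,104,116),P(338,179,54), P(338,173,102))
E
```

```text
((337.55511474609375, 141.8797607421875), (40.29555892944336, 76.49771118164062), 2.815556764602661)
110 320 359 [478.6 347.   85. ] 46.5
125 319 358 [461.6 345.3  85. ] 47.1
141 318 356 [442.9 344.   85. ] 46.7
160 317 354 [419.9 342.1  85. ] 46.4
172 317 353 [405.  340.3  85. ] 45.7
far end 104 near 180
far bar [537.4 384.8  82. ] [555.1 215.1  82. ]
near bar [347.9 361.7  48. ] [367.3 195.8  48. ]
[485.6 351.6 116. ] [388.9 333.3  54. ] [408.2 338.3 102. ]
```

```bash
python3 -m pendant '[[[0.5,0.2,1],0.01,-1],[[0.5,0.2,2],0.01,-1],[[0.5,0.2,3],0.01,-1],[[0.5,0.2,3],0.01,-1],[[0.5,0.2,3],0.01,-1],[[0.3,0.2,3],0,-1],[[0,0,2],0,-1],[[0,0,0],0,-1]]'
python3 -c "
from h import *
st();to(441.5,344,62)"
```

```text
time: 3.35
tcp_pos: [443.7, 337.3, 154.1]
eef_rot: [179.8, 0.3, 5.2]
ft_force: [-0.5, 0.2, -0.4]
opening: 0.997
gripper_force: 0.0
{'time': 3.35, 'tcp_pos': [443.73, 337.27, 154.1], 'eef_rot': [179.75, 0.26, 5.23], 'q': [-17.58, 30.22, -34.17, 102.11, 20.37, 54.31, -145.07], 'ft_force': [-0.49, 0.17, -0.36], 'opening': 1.0, 'gripper_force': 0.0}
shift cm [-0.12 -0.73  9.21]
```

```bash
python3 -m pendant '[[[-0.1,-0.4,2.2],-0.01,-1],[[0,-0.3,2.5],0,-1],[[0,0,2.5],0,-1],[[0,0,2],0,-1],[[0,0,0],0,-1],[[0,0,0],0,1],[[0,0,0],0,1],[[0,0,0],0,1],[[0,0,0],0,1],[[0,0,0],0,1],[[0,0,0],0,1],[[0,0,0],0,1]]' 20
python3 -c "
from h import *
st();to(441.5,344,62);snap('wrist','w2.png')"
```

```text
time: 4.55
tcp_pos: [443.2, 347.9, 67.0]
eef_rot: [-180.0, -0.1, 6.0]
ft_force: [0.3, -2.0, 6.5]
opening: 0.569
gripper_force: 19.6
{'time': 4.55, 'tcp_pos': [443.17, 347.88, 66.97], 'eef_rot': [-180.0, -0.14, 5.97], 'q': [-21.27, 36.49, -30.49, 106.96, 26.15, 43.49, -150.21], 'ft_force': [0.28, -2.03, 6.49], 'opening': 0.57, 'gripper_force': 19.57}
shift cm [-0.21  0.37  0.5 ]
```

View pics/w2.png

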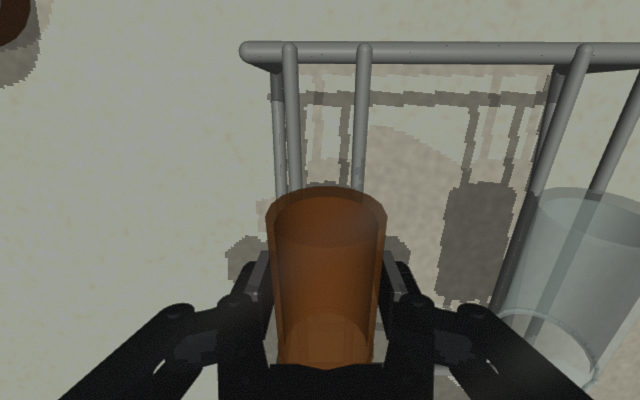

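```bash
python3 -m pendant '[[[0,0,-1.5],0,1],[[0,0,-2.5],0,1],[[0,0,-3],0,1],[[2.7,0,0],0,1],[[2.7,0,0],0,1],[[2.7,0,0],0,1],[[2.7,0,0],0,1],[[2.4,0,0],-0.15,1],[[0,0,0],-0.15,1],[[0,0,0],-0.15,1],[[0,0,0],-0.15,1],[[0,0,0],-0.15,1]]' 20
python3 -m pendant '[[[0,0,0],-0.15,1],[[0,0,0],-0.15,1],[[0,0,0],-0.15,1],[[0,0,0],-0.15,1],[[0,0,0],-0.15,1],[[0,0,0],-0.15,1],[[0,0,0],-0.15,1],[[0,0,0],-0.15,1],[[0,0,0],-0.15,1],[[0,0,0],-0.15,1],[[0,0,0],-0.15,1],[[0,0,0],-0.15,1]]'
python3 -m pendant '[[[0,0,0],-0.15,1],[[0,0,0],-0.15,1],[[0,0,0],-0.15,1],[[0,0,0],-0.14,1],[[0,0,0],0,1],[[0,0,0],0,1]]'
python3 -c "
from h import *
st();to(575,357,102);snap('wrist','w3.png')"
```

```text
time: 5.8
tcp_pos: [573.7, 361.8, 136.2]
eef_rot: [180.0, -0.1, 49.3]
ft_force: [0.4, 0.4, -1.4]
opening: 0.563
gripper_force: 21.0
time: 7.0
tcp_pos: [573.9, 361.5, 136.1]
eef_rot: [180.0, 0.1, 152.4]
ft_force: [-0.2, 0.4, -0.9]
opening: 0.566
gripper_force: 21.0
time: 7.6
tcp_pos: [573.7, 361.7, 135.7]
eef_rot: [180.0, 0.0, -174.3]
ft_force: [-0.1, -0.1, 0.1]
opening: 0.568
gripper_force: 21.0
{'time': 7.6, 'tcp_pos': [573.65, 361.74, 135.7], 'eef_rot': [179.99, 0.02, -174.35], 'q': [-0.58, 55.61, -74.6, 84.0, 53.71, 80.84, 18.86], 'ft_force': [-0.07, -0.09, 0.15], 'opening': 0.57, 'gripper_force': 20.99}
shift cm [-0.09 -0.49  3.37]
```

View pics/w3.png

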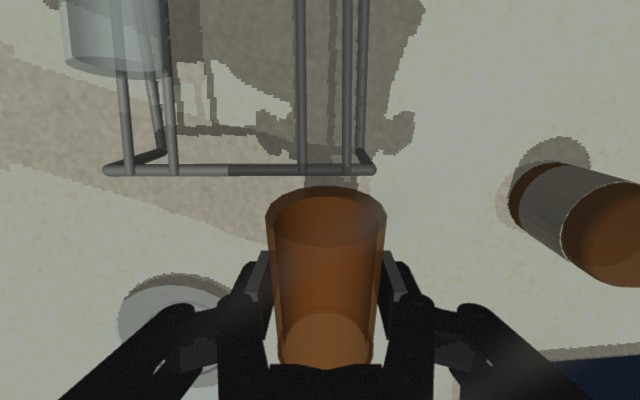

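```bash
python3 - <<'E'
from h import *
c=cam("wrist"); s=env.observe(); M=R.from_euler("xyz",s["eef_rot"],degrees=True).as_matrix()
for p in((110,170),(323,170),(372,169),(300,100),(347,100)): 
    w=onz(c,p,79); print(p,w.round(1),(M.T@(w-s["tcp_pos"])).round(1))
im=cv2.imread("pics/w3.png")[:,323].astype(int).sum(1); print(im[155:190])
E
```

```text
(110, 170) [553.2 222.1  79. ] [  34.1 -136.9   56.7]
(323, 170) [539.7 357.9  79. ] [34.2 -0.5 56.7]
(372, 169) [535.9 389.   79. ] [34.9 30.9 56.7]
(300, 100) [498.5 340.   79. ] [ 77.  -14.2  56.7]
(347, 100) [495.7 368.   79. ] [77.  13.9 56.7]
[247 248 244 245 246 245 246 246 197 158 167 180 189 199 212 216 199 184
 172 156 156 241 247 241 242 239 240 244 241 241 204 129 104 107  97]
```

```bash
python3 -m pendant '[[[0,0,2.5],0,1],[[0,0,2.5],0,1],[[0,0,0.5],0,1],[[0,0,0.5],0,1],[[0,0,0.5],0,1],[[0,0,0.5],0,1],[[0,0,0],0,1]]' 20
python3 -c "
from h import *
st();snap('wrist','w4.png')"
```

```text
time: 8.35
tcp_pos: [576.2, 361.8, 67.5]
eef_rot: [180.0, 0.3, -174.3]
ft_force: [4.7, -2.5, 4.3]
opening: 0.561
gripper_force: 23.3
{'time': 8.35, 'tcp_pos': [576.18, 361.76, 67.46], 'eef_rot': [179.97, 0.29, -174.31], 'q': [-0.96, 59.61, -71.95, 87.76, 58.11, 75.57, 15.98], 'ft_force': [4.68, -2.46, 4.32], 'opening': 0.56, 'gripper_force': 23.34}
```

View pics/w4.png

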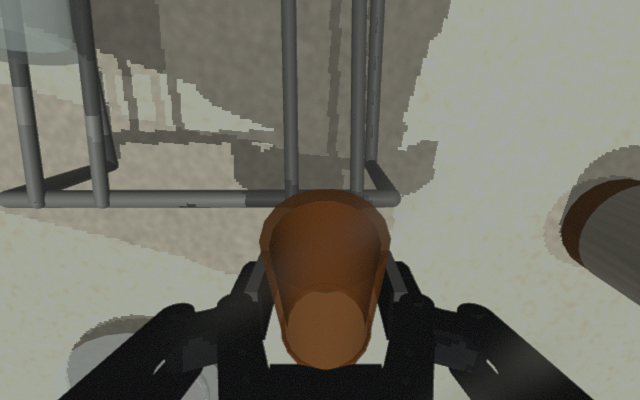

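```bash
python3 -m pendant '[[[0,0,0.5],0,1],[[0,0,0.5],0,1],[[0,0,0.5],0,1],[[0,0,0.5],0,1],[[0,0,0.5],0,1],[[0,0,0.2],0,1],[[0.2,0,0],0,1],[[0.2,0,0],0,1],[[0,0,0],0,1]]' 20
python3 -c "
from h import *
st();to(567,361,40)
a=snap('wrist','w5.png');b=snap('scene','s5.png')
c=cam('scene');u=proj(c,[576,361,80]);print(u);u=u.astype(int)
z=cv2.resize(b[u[1]-25:u[1]+25,u[0]-30:u[0]+30],(480,400),interpolation=cv2.INTER_CUBIC)
w=a[150:400,200:450]; w=cv2.resize(w,(400,400))
cv2.imwrite('pics/c5.png',cv2.convertScaleAbs(np.hstack([w,z[:,40:440]])[:,:,::-1],alpha=1.6))"
```

```text
time: 9.3
tcp_pos: [577.0, 363.7, 42.6]
eef_rot: [179.6, 0.8, -174.5]
ft_force: [18.6, 4.6, 4.5]
opening: 0.56
gripper_force: 32.4
{'time': 9.3, 'tcp_pos': [577.05, 363.67, 42.6], 'eef_rot': [179.64, 0.81, -174.53], 'q': [-1.15, 61.02, -70.9, 89.23, 60.15, 73.21, 14.33], 'ft_force': [18.62, 4.59, 4.51], 'opening': 0.56, 'gripper_force': 32.44}
shift cm [ 1.03 -0.17  0.24]
[446.08495305 214.56806123]
```

View pics/c5.png

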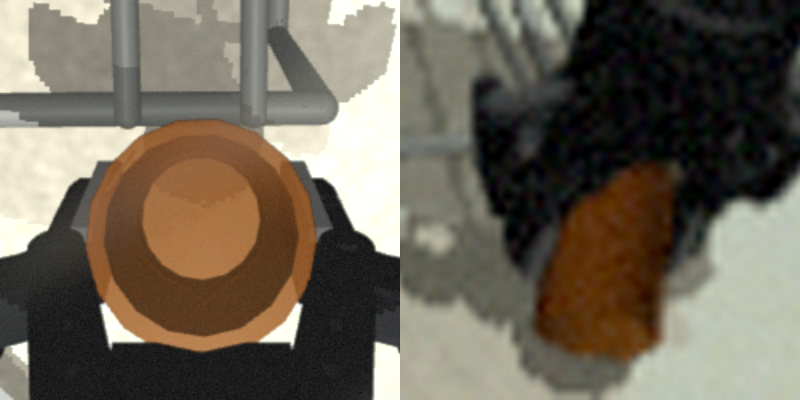

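```bash
cat >> h.py <<'E'
def tilt(k=19,off=0):
    c=cam('wrist'); s=env.observe(); M=R.from_euler("xyz",s["eef_rot"],degrees=True).as_matrix()
    for a in (0,5,10,15,20,30):
        d=np.array([-np.sin(np.radians(a)),0,np.cos(np.radians(a))]) # mouth dir in tool axes, mouth leaning to -tool x
        P=np.array([off,0,-k]); q=lambda l:proj(c,s["tcp_pos"]+M@(P+l*d)).round(0)
        print(a,"base",q(-40),"cavity floor",q(-36),"mouth",q(40))
E
python3 -c "
from h import *
tilt()
im=cv2.imread('pics/w5.png'); m=cv2.inRange(cv2.cvtColor(im,cv2.COLOR_BGR2HSV),(3,110,40),(22,255,255)); ct=max(cv2.findContours(m,0,1)[0],key=cv2.contourArea); print(cv2.fitEllipse(cv2.convexHull(ct)),cv2.boundingRect(ct))"
```

```text
0 base [322. 349.] cavity floor [322. 341.] mouth [324. 243.]
5 base [322. 341.] cavity floor [322. 333.] mouth [324. 249.]
10 base [322. 331.] cavity floor [322. 324.] mouth [324. 254.]
15 base [322. 321.] cavity floor [322. 315.] mouth [324. 260.]
20 base [322. 310.] cavity floor [322. 306.] mouth [324. 266.]
30 base [322. 288.] cavity floor [322. 287.] mouth [324. 279.]
((325.0472412109375, 297.9316711425781), (144.48941040039062, 146.93338012695312), 175.08319091796875) (253, 225, 145, 145)
```

```bash
python3 -m pendant '[[[0.2,0,0],0,1],[[0.2,0,0],0,1],[[0.2,0,0],0,1],[[0.1,0,0],0,1],[[0,0,0],0,1]]' 20
cat >> h.py <<'E'
def amb(f):
    im=cv2.cvtColor(snap('wrist',f),cv2.COLOR_RGB2HSV); m=cv2.inRange(im,(3,110,40),(22,255,255)); ct=max(cv2.findContours(m,0,1)[0],key=cv2.contourArea); print('amber',np.round(cv2.fitEllipse(cv2.convexHull(ct))[0]),cv2.boundingRect(ct))
E
python3 -c "
from h import *
st();amb('w6.png')"
```

```text
time: 9.9
tcp_pos: [576.7, 363.2, 43.5]
eef_rot: [179.5, 1.4, -174.9]
ft_force: [37.0, 9.7, 1.2]
opening: 0.565
gripper_force: 32.3
{'time': 9.9, 'tcp_pos': [576.71, 363.17, 43.5], 'eef_rot': [179.5, 1.38, -174.87], 'q': [-1.0, 60.71, -70.88, 89.92, 60.56, 72.63, 13.46], 'ft_force': [37.0, 9.72, 1.19], 'opening': 0.56, 'gripper_force': 32.27}
amber [325. 298.] (253, 225, 145, 145)
```

```bash
python3 -m pendant '[[[-0.4,0,0],0,1],[[-0.3,0,0],0,1],[[0,0,0],0,1]]' 20
python3 - <<'E'
from h import *
st();amb('w7.png')
im=cv2.cvtColor(cv2.imread('pics/w7.png'),cv2.COLOR_BGR2HSV)
v=im[:,:,2].astype(int); print('col',v[220:375:3,325].tolist()); print('row',v[286,245:405:3].tolist())
K,r,t=cam('wrist');s=env.observe();M=R.from_euler("xyz",s["eef_rot"],degrees=True).as_matrix()
def pt(u,vv,dep): return M.T@(r.T@(np.linalg.solve(K,[u,vv,1.])*dep-t)-s["tcp_pos"])
a=pt(325,298,319.2*48/145);b=pt(326,286,319.2*42/73.75); print(a.round(1),b.round(1),np.linalg.norm(a-b).round(1))
E
```

```text
time: 10.25
tcp_pos: [576.7, 363.3, 43.0]
eef_rot: [179.7, 0.7, -174.5]
ft_force: [17.5, 2.8, 9.0]
opening: 0.565
gripper_force: 32.7
{'time': 10.25, 'tcp_pos': [576.66, 363.34, 42.96], 'eef_rot': [179.68, 0.74, -174.53], 'q': [-1.15, 61.01, -70.93, 89.21, 60.08, 73.3, 14.36], 'ft_force': [17.48, 2.8, 8.98], 'opening': 0.57, 'gripper_force': 32.73}
amber [325. 298.] (253, 225, 145, 145)
col [74, 67, 84, 94, 95, 85, 83, 82, 88, 83, 95, 95, 97, 96, 96, 96, 98, 97, 95, 98, 106, 105, 107, 108, 107, 108, 111, 109, 110, 109, 111, 111, 111, 109, 113, 60, 58, 54, 53, 58, 57, 58, 56, 57, 55, 54, 54, 112, 117, 117, 32, 19]
row [43, 58, 59, 58, 93, 89, 89, 72, 64, 61, 63, 63, 65, 66, 62, 103, 106, 104, 104, 102, 104, 104, 106, 105, 104, 105, 107, 107, 108, 108, 104, 107, 109, 107, 106, 105, 107, 105, 106, 80, 54, 58, 56, 57, 56, 56, 58, 88, 86, 90, 67, 49, 51, 46]
[ 15.9   0.9 -53.4] [-23.5   1.4  13.7] 77.9
```

```bash
python3 -m pendant '[[[-1,0,-0.5],0,1],[[0,0,-3],0,1],[[0,0,-4],0,1],[[0,0,-4],0.15,1],[[0,0,-3.5],0.15,1],[[0,0,0],0.15,1],[[0,0,0],0.15,1],[[0,0,0],0.15,1],[[0,0,0],0.15,1],[[0,0,0],0.15,1],[[0,0,0],0.15,1],[[0,0,0],0.15,1]]' 20
python3 -m pendant '[[[0,0,0],0.15,1],[[0,0,0],0.15,1],[[0,0,0],0.15,1],[[0,0,0],0.15,1],[[0,0,0],0.15,1],[[0,0,0],0.15,1],[[0,0,0],0.15,1],[[0,0,0],0.15,1],[[0,0,0],0.15,1],[[0,0,0],0.15,1],[[0,0,0],0.15,1],[[0,0,0],0.14,1]]'
python3 -c "
from h import *
st();to(428,-118,190);amb('w8.png')"
```

```text
time: 11.5
tcp_pos: [579.1, 363.4, 189.9]
eef_rot: [179.9, -0.1, 108.2]
ft_force: [-0.1, 0.0, -1.2]
opening: 0.561
gripper_force: 32.0
time: 12.7
tcp_pos: [579.0, 363.7, 189.9]
eef_rot: [-179.9, -0.1, 5.7]
ft_force: [0.8, -0.3, -0.5]
opening: 0.567
gripper_force: 32.0
{'time': 12.7, 'tcp_pos': [578.99, 363.72, 189.91], 'eef_rot': [-179.88, -0.07, 5.66], 'q': [-15.98, 38.7, -34.15, 79.39, 22.11, 68.46, -136.65], 'ft_force': [0.77, -0.3, -0.53], 'opening': 0.57, 'gripper_force': 32.04}
shift cm [-19.77  46.45  -0.14]
amber [325. 297.] (254, 224, 144, 146)
```

```bash
python3 -m pendant '[[[-1.7,3.9,0],0,1],[[-1.7,3.9,0],0,1],[[-1.7,3.9,0],0,1],[[-1.7,3.9,0],0,1],[[-1.7,3.9,0],0,1],[[-1.7,3.9,0],0,1],[[-1.7,3.9,0],0,1],[[-1.7,3.9,0],0,1],[[-1.7,3.9,0],0,1],[[-1.7,3.9,0],0,1],[[-1.7,3.9,0],0,1],[[-1.1,3.5,0],0,1]]' 20
python3 - <<'E'
from h import *
st();to(428,-118,30);amb('w9.png')
im=cv2.imread('pics/w9.png'); c=cam('wrist')
print([proj(c,p).round() for p in ([519.8,-34,100],[519.8,-34,45],[467.5,-114.5,45],[471,-150,45],[459,-30,45])])
g=cv2.cvtColor(im,6); e=cv2.HoughLinesP(cv2.Canny(g,50,120),1,np.pi/360,60,minLineLength=80,maxLineGap=8)
for l in e[:,0]: print(l, onz(c,l[:2],45).round(1)[:2],onz(c,l[2:],45).round(1)[:2])
E
```

```text
time: 13.95
tcp_pos: [430.3, -121.0, 189.3]
eef_rot: [179.9, -0.1, 6.2]
ft_force: [0.2, 0.3, -0.5]
opening: 0.564
gripper_force: 32.0
{'time': 13.95, 'tcp_pos': [430.27, -120.99, 189.32], 'eef_rot': [179.93, -0.08, 6.15], 'q': [40.55, 18.4, -36.98, 114.95, 14.22, 50.95, -87.9], 'ft_force': [0.24, 0.27, -0.48], 'opening': 0.56, 'gripper_force': 32.04}
shift cm [-0.21 -0.34 15.93]
amber [325. 297.] (254, 224, 144, 146)
[array([202.,  66.]), array([226.,  72.]), array([316., 144.]), array([356., 144.]), array([221., 144.])]
[266 144 357 144] [462.9 -70.2] [ 471.2 -151.3]
[265 142 432 143] [464.6 -69.2] [ 478.8 -218. ]
[358 145 528 145] [ 470.4 -152.3] [ 485.7 -304.4]
[173   2 190 140] [566.6   7.1] [459.7  -2.7]
[486 307 594 399] [ 312.8 -311.8] [ 196.9 -475.6]
[ 58 399 168 305] [134.8 163.8] [281.9  26.2]
[252 147 421 148] [459.  -57.8] [ 473.4 -209.1]
[485  96 554  14] [ 522.8 -255. ] [ 589.1 -293.7]
[539 111 556  31] [ 515.4 -305. ] [ 577.5 -299.2]
[ 57 399 165 307] [134.7 165. ] [279.   29.5]
[479 107 555  14] [ 513.4 -252.2] [ 589.1 -294.4]
[  0 112  31 213] [467.4 159.9] [374.4 150.9]
[  0  94  34 212] [482.6 156.7] [375.8 147.9]
```

View pics/w9.png

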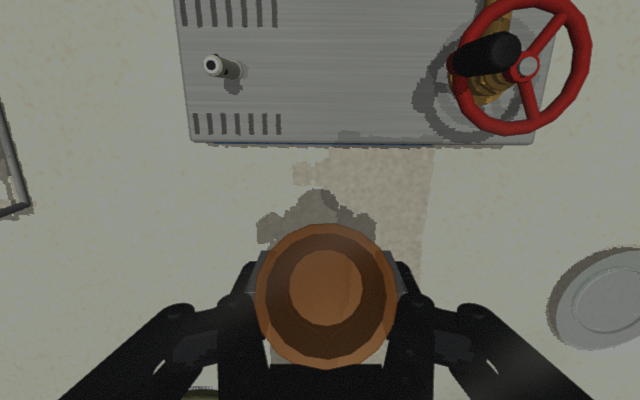

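```bash
python3 -m pendant '[[[0,0,3],0,1],[[0,0,4],0,1],[[0,0,4],0,1],[[0,0,3],0,1],[[0,0,1.4],0,1],[[0,0,0],0,1],[[0.4,0,0],0,1],[[0.4,0,0],0,1],[[0.3,0,0],0,1],[[0,0,0],0,1]]' 20
python3 - <<'E'
from h import *
st()
c=(0,)
K,r,t=cam('wrist')
E
python3 -m pendant '[[[0,0,0.3],0,1],[[0,0,0.3],0,1],[[0,0,0],0,1]]'
```

```text
time: 15.0
tcp_pos: [443.2, -118.5, 35.1]
eef_rot: [180.0, -0.1, 6.0]
ft_force: [0.2, -0.4, 0.0]
opening: 0.564
gripper_force: 32.0
{'time': 15.0, 'tcp_pos': [443.23, -118.54, 35.12], 'eef_rot': [179.97, -0.13, 6.01], 'q': [30.01, 32.52, -26.44, 123.97, 29.19, 29.38, -102.66], 'ft_force': [0.25, -0.43, 0.05], 'opening': 0.56, 'gripper_force': 32.04}
time: 15.3
tcp_pos: [441.5, -118.5, 27.9]
eef_rot: [-180.0, 0.0, 6.0]
ft_force: [-0.2, 0.3, -1.0]
opening: 0.561
gripper_force: 32.0
```

```bash
python3 -m pendant '[[[0,0,0.2],0,1],[[0,0,0.2],0,1],[[0,0,0],0,1]]'; python3 -m pendant '[[[0.2,0,0.1],0,1],[[0.1,0,0],0,1],[[0,0,0],0,1]]'
```

```text
time: 15.6
tcp_pos: [443.3, -118.5, 25.8]
eef_rot: [179.9, -0.2, 6.0]
ft_force: [-2.3, 1.2, 22.9]
opening: 0.564
gripper_force: 33.2
time: 15.9
tcp_pos: [444.6, -118.5, 25.1]
eef_rot: [179.9, -0.0, 6.0]
ft_force: [-7.2, 1.2, 32.2]
opening: 0.562
gripper_force: 33.2
```

```bash
python3 -m pendant '[[[0,0,-0.2],0,1],[[0,0,0],0,1],[[0,0,0],0,-0.28],[[0,0,0],0,-0.28],[[0,0,0],0,-0.28],[[0,0,0],0,-0.28]]'
python3 -c "
from h import *
st();amb('w10.png')"
```

```text
time: 16.5
tcp_pos: [444.9, -118.1, 25.1]
eef_rot: [-180.0, 0.0, 6.0]
ft_force: [0.1, -0.0, 0.5]
opening: 0.641
gripper_force: 0.0
{'time': 16.5, 'tcp_pos': [444.92, -118.13, 25.07], 'eef_rot': [-179.98, 0.01, 6.0], 'q': [29.13, 33.62, -25.42, 124.08, 30.1, 28.26, -103.51], 'ft_force': [0.08, -0.05, 0.52], 'opening': 0.64, 'gripper_force': 0.0}
amber [323. 298.] (250, 224, 147, 146)
```

View pics/w10.png

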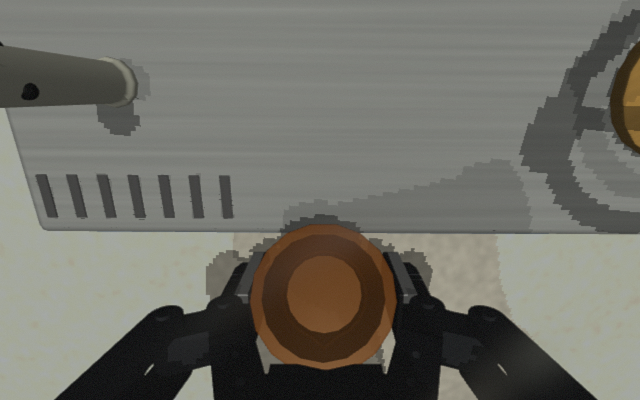

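```bash
python3 -m pendant '[[[0.2,0,-0.5],0,-0.28],[[0.1,0,-0.5],0,-0.28],[[0.2,0,-0.5],0,-0.28],[[0,0,0],0,-0.28],[[0,0,0],0,1],[[0,0,0],0,1],[[0,0,0],0,1],[[0,0,0],0,1]]' 20
cat >> h.py <<'E'
def axis(f):
    "base centre, mouth centre in tool frame from the wrist picture"
    im=cv2.cvtColor(snap('wrist',f),cv2.COLOR_RGB2HSV); m=cv2.inRange(im,(3,110,40),(22,255,255)); ct=max(cv2.findContours(m,0,1)[0],key=cv2.contourArea); b=cv2.boundingRect(ct)
    K,r,t=cam('wrist');s=env.observe();M=R.from_euler("xyz",s["eef_rot"],degrees=True).as_matrix()
    u,v=b[0]+b[2]/2,b[1]+b[3]/2; print('amber box',b,'base ctr tool',(M.T@(r.T@(np.linalg.solve(K,[u,v,1.])*K[0,0]*48/b[2]-t)-s["tcp_pos"])).round(1))
    # bright disc = view through the mouth
    V=im[:,:,2].copy(); V[m==0]=0; d=((V>80)&(m>0)).astype(np.uint8); d=cv2.erode(d,np.ones((3,3)))
    n,l,stt,cc=cv2.connectedComponentsWithStats(d)
    for i in range(1,n):
        if stt[i,4]>400: print('disc',stt[i],cc[i].round(1))
E
python3 -c "
from h import *
st();axis('w11.png')"
```

```text
time: 17.35
tcp_pos: [450.5, -117.6, 40.7]
eef_rot: [180.0, -0.1, 6.0]
ft_force: [0.2, 0.0, 5.9]
opening: 0.566
gripper_force: 20.9
{'time': 17.35, 'tcp_pos': [450.45, -117.62, 40.68], 'eef_rot': [179.98, -0.07, 6.01], 'q': [30.16, 32.4, -27.15, 122.67, 28.41, 30.94, -102.11], 'ft_force': [0.2, 0.03, 5.89], 'opening': 0.57, 'gripper_force': 20.93}
amber box (263, 222, 127, 129) base ctr tool [ 13.2  -0.4 -39.5]
disc [ 585   40   55  125 2979] [610.2 107.3]
disc [ 265  223  123  127 2571] [325.9 288. ]
disc [ 292  252   66   69 3499] [324.2 286.1]
```

```bash
python3 -m pendant '[[[-0.2,0,0.2],0,1],[[-0.4,0,0],0,1],[[-0.4,0,0],0,1],[[-0.4,0,0],0,1],[[-0.2,0,0],0,1],[[0,0,0],0,1]]' 20
python3 -c "
from h import *
axis('w12.png')"
```

```text
time: 18.0
tcp_pos: [437.8, -118.8, 39.8]
eef_rot: [180.0, -0.5, 6.1]
ft_force: [4.4, 0.7, 12.4]
opening: 0.565
gripper_force: 21.9
amber box (261, 229, 130, 132) base ctr tool [ 11.8  -0.6 -42.9]
disc [ 595    9   45  125 2812] [616.7  75.8]
disc [ 263  230  126  130 6264] [325.3 283.7]
```

```bash
python3 -m pendant '[[[-0.4,0,0.1],0,1],[[-0.4,0,0],0,1],[[-0.4,0,0],0,1],[[-0.3,0,0],0,1],[[0,0,0],0,1]]' 20
python3 -c "
from h import *
axis('w13.png')"
```

```text
time: 18.55
tcp_pos: [421.4, -120.8, 38.2]
eef_rot: [180.0, -0.3, 6.0]
ft_force: [2.5, 0.7, 8.5]
opening: 0.567
gripper_force: 21.3
amber box (260, 214, 132, 153) base ctr tool [ 14.4  -0.6 -43.9]
disc [ 610    0   30   88 1924] [625.5  40.1]
disc [ 292  240   67   47 2444] [325.3 261.6]
disc [ 262  254  128  111 2314] [325.5 326.6]
```

```bash
sed -i "s#v=b\[0\]+b\[2\]/2,b\[1\]+b\[3\]/2#v=b[0]+b[2]/2,b[1]+b[3]-b[2]/2#" h.py; python3 -m pendant '[[[-0.3,0,0.1],0,1],[[-0.3,0,0],0,1],[[-0.3,0,0],0,1],[[-0.2,0,0.1],0,1],[[0,0,0],0,1]]' 20
python3 -c "
from h import *
axis('w14.png')"
```

```text
time: 19.1
tcp_pos: [410.0, -122.0, 36.1]
eef_rot: [180.0, -0.2, 6.0]
ft_force: [1.0, -0.2, 10.5]
opening: 0.563
gripper_force: 20.7
amber box (260, 242, 132, 128) base ctr tool [  9.7  -0.6 -45.4]
disc [625   0  15  44 504] [633.2  17.7]
disc [ 295  249   62   28 1226] [325.2 261.2]
disc [ 262  270  128   98 2169] [325. 335.]
```

```bash
python3 - <<'E'
from h import *
c=cam('wrist'); s=env.observe(); M=R.from_euler("xyz",s["eef_rot"],degrees=True).as_matrix()
th=np.linspace(0,2*np.pi,72)
for a in (0,5,10,15,20,25):
  a_=np.radians(a); d=np.array([-np.sin(a_),0,np.cos(a_)]); e=np.array([np.cos(a_),0,np.sin(a_)])
  P=np.array([0,-.5,-20])
  def box(l,rad):
    q=np.array([proj(c,s["tcp_pos"]+M@(P+l*d+rad*(np.cos(t)*e+np.sin(t)*np.array([0,1,0])))) for t in th]); return q.min(0).round().tolist(),q.max(0).round().tolist()
  print(a,"base",box(-23.5,24),"mouth",box(56.5,24),'in',box(56.5,21))
E
```

```text
0 base ([263.0, 267.0], [390.0, 372.0]) mouth ([287.0, 197.0], [365.0, 269.0]) in ([292.0, 202.0], [360.0, 265.0])
5 base ([263.0, 259.0], [390.0, 372.0]) mouth ([287.0, 204.0], [365.0, 277.0]) in ([292.0, 209.0], [360.0, 273.0])
10 base ([262.0, 251.0], [390.0, 371.0]) mouth ([287.0, 212.0], [364.0, 286.0]) in ([292.0, 216.0], [360.0, 282.0])
15 base ([262.0, 244.0], [390.0, 369.0]) mouth ([288.0, 219.0], [364.0, 295.0]) in ([292.0, 224.0], [359.0, 290.0])
20 base ([262.0, 238.0], [390.0, 367.0]) mouth ([288.0, 227.0], [364.0, 304.0]) in ([292.0, 231.0], [359.0, 299.0])
25 base ([262.0, 233.0], [390.0, 364.0]) mouth ([287.0, 234.0], [364.0, 313.0]) in ([292.0, 239.0], [360.0, 308.0])
```

```bash
python3 -m pendant '[[[-0.3,0,0.1],0,1],[[-0.2,0,0.1],0,1],[[0,0,0.1],0,1],[[0,0,0],0,1]]' 20
python3 - <<'E'
from h import *
axis('w15.png')
im=cv2.imread('pics/w15.png'); h=cv2.cvtColor(im,40); print(h[190:375:4,325].tolist())
E
```

```text
time: 19.55
tcp_pos: [403.8, -122.8, 33.1]
eef_rot: [179.9, -0.1, 6.0]
ft_force: [-2.5, -0.2, 16.2]
opening: 0.568
gripper_force: 20.6
amber box (260, 248, 132, 122) base ctr tool [  9.7  -0.6 -45.4]
disc [ 262  285  128   83 1862] [325.5 340.3]
[[24, 33, 147], [25, 30, 151], [13, 170, 72], [14, 140, 51], [14, 140, 51], [12, 123, 52], [16, 145, 51], [15, 118, 52], [15, 104, 54], [13, 92, 58], [15, 86, 59], [18, 97, 58], [14, 97, 58], [14, 88, 61], [16, 94, 60], [13, 99, 59], [14, 106, 60], [15, 124, 64], [13, 157, 99], [13, 159, 101], [12, 148, 62], [14, 160, 62], [11, 167, 64], [14, 186, 59], [14, 190, 59], [11, 155, 61], [15, 199, 59], [12, 169, 62], [13, 159, 61], [14, 193, 58], [14, 207, 59], [14, 199, 59], [13, 180, 61], [13, 159, 61], [13, 174, 60], [14, 176, 61], [14, 182, 59], [15, 193, 58], [13, 173, 59], [14, 187, 60], [12, 174, 60], [13, 177, 59], [14, 183, 85], [14, 178, 103], [15, 177, 101], [11, 123, 29], [120, 32, 24]]
```

```bash
python3 -m pendant '[[[0,0,-1],0,1],[[0,0,-3],0,1],[[0,0,-4],0,1],[[0,0,-4],0,1],[[0,-2,-3],0,1],[[0.7,-3,0],0,1],[[0.7,-2,0],0,1],[[0,0,0],0,1],[[0,0,0],0,1],[[0,0,0],0,1]]' 30
cat > peg.py <<'E'
from h import *
import sys
st(); c=cam('wrist'); im=snap('wrist',sys.argv[1]); c2=cam('wrist'); print('drift',np.abs(c2[2]-c[2]).max().round(2))
axis(sys.argv[1].replace('.','b.'))
h=cv2.cvtColor(im,cv2.COLOR_RGB2HSV)
u=proj(c,[519.8,-36,100]).round(); print('pred tip',u,'foot',proj(c,[519.8,-36,45]).round())
x0,y0=int(u[0])-60,max(int(u[1])-50,0); g=cv2.cvtColor(im,cv2.COLOR_RGB2GRAY)
roi=g[y0:y0+110,x0:x0+120]; print('median',np.median(roi),'max',roi.max())
m=(roi>np.median(roi)+35).astype(np.uint8); n,l,s_,cc=cv2.connectedComponentsWithStats(m)
for i in range(1,n):
    if s_[i,4]>30: print('bright',s_[i]+[x0,y0,0,0,0],(cc[i]+[x0,y0]).round(1),onz(c,cc[i]+[x0,y0],100).round(1))
m=(roi<55).astype(np.uint8); n,l,s_,cc=cv2.connectedComponentsWithStats(m)
for i in range(1,n):
    if s_[i,4]>6: print('dark',s_[i]+[x0,y0,0,0,0],(cc[i]+[x0,y0]).round(1),onz(c,cc[i]+[x0,y0],100).round(1))
E
python3 peg.py w16.png
```

```text
time: 20.6
tcp_pos: [409.3, -52.3, 182.1]
eef_rot: [180.0, 0.1, 6.0]
ft_force: [-0.1, -0.8, -0.9]
opening: 0.566
gripper_force: 31.3
{'time': 20.6, 'tcp_pos': [409.26, -52.27, 182.08], 'eef_rot': [180.0, 0.06, 5.95], 'q': [35.26, 16.42, -40.15, 119.77, 14.1, 48.46, -97.23], 'ft_force': [-0.05, -0.79, -0.87], 'opening': 0.57, 'gripper_force': 31.29}
drift 0.12
amber box (260, 247, 132, 123) base ctr tool [  9.7  -0.6 -45.4]
disc [546  21  27  65 498] [555.7  53.5]
disc [ 262  283  128   85 1817] [324.6 340.4]
pred tip [319.  45.] foot [321.  55.]
median 120.0 max 151
dark [311  36   8  10  62] [314.7  40.2] [522.5 -32.7 100. ]
dark [305  47   5   6  12] [306.6  49.5] [516.6 -28.  100. ]
dark [316  47  11   8  22] [322.6  50.8] [516.9 -38.3 100. ]
```

```bash
python3 -c "
from h import *
to(521.5,-33,182)"
python3 -m pendant '[[[2.5,-0.2,0],0,1],[[2.9,-0.2,0],0,1],[[2.9,-0.2,0],0,1],[[2.5,-0.2,0],0,1],[[0.5,0,0],0,1],[[0,0,0],0,1],[[0,0,0],0,1]]' 30
python3 -c "
from h import *
st();to(521.5,-33,182)
im=snap('scene','s17.png');c=cam('scene')
h=cv2.cvtColor(im,cv2.COLOR_RGB2HSV);m=cv2.inRange(h,(3,90,25),(20,255,255));u=proj(c,[521,-33,180]).astype(int);k=np.zeros_like(m);k[u[1]-30:u[1]+40,u[0]-30:u[0]+30]=m[u[1]-30:u[1]+40,u[0]-30:u[0]+30]
ct=max(cv2.findContours(k,0,1)[0],key=cv2.contourArea);print(u,cv2.boundingRect(ct),np.round(cv2.fitEllipse(ct),1).tolist() if 0 else cv2.minAreaRect(ct))
for z in(100,150):print(z,proj(c,[521,-33,z]))
b=cv2.boundingRect(ct);p=(b[0]+b[2]/2,b[1]+b[3]);print('bottom of rim',onz(c,p,148))
"
```

```text
shift cm [11.35 -0.77 -0.  ]
time: 21.4
tcp_pos: [520.2, -32.3, 181.9]
eef_rot: [180.0, 0.1, 6.0]
ft_force: [0.1, 0.4, -0.9]
opening: 0.564
gripper_force: 31.3
{'time': 21.4, 'tcp_pos': [520.16, -32.3, 181.91], 'eef_rot': [179.99, 0.09, 5.97], 'q': [26.75, 25.81, -37.87, 105.44, 18.98, 55.27, -103.38], 'ft_force': [0.08, 0.43, -0.9], 'opening': 0.56, 'gripper_force': 31.29}
shift cm [ 0.13  0.08 -0.01]
[319 175] (312, 159, 17, 29) ((320.0, 173.0), (28.0, 16.0), 90.0)
100 [319.23501624 193.24209653]
150 [319.22917714 182.59118396]
bottom of rim [540.99999557 -28.42911805 148.        ]
```

```bash
python3 -m pendant '[[[0.1,0.1,2],0,1],[[0,0,2],0,1],[[0,0,1],0,1],[[0,0,1],0,1],[[0,0,1],0,1],[[0,0,1],0,1],[[0,0,1],0,1],[[0,0,0.5],0,1],[[0,0,0],0,1],[[0,0,0],0,1]]' 30
```

```text
time: 22.45
tcp_pos: [522.6, -32.5, 87.4]
eef_rot: [-180.0, -0.0, 6.0]
ft_force: [0.5, 0.5, -0.8]
opening: 0.565
gripper_force: 31.3
```

```bash
python3 -m pendant '[[[0,0,0.3],0,1],[[0,0,0.3],0,1],[[0,0,0.2],0,1],[[0,0,0],0,1]]' 30
```

```text
time: 22.85
tcp_pos: [522.2, -32.6, 79.0]
eef_rot: [-180.0, 0.0, 6.0]
ft_force: [0.2, -1.2, -0.4]
opening: 0.562
gripper_force: 31.3
```

```bash
python3 -m pendant '[[[0,0,0.15],0,1],[[0,0,0.15],0,1],[[0,0,0],0,1]]' 30;  python3 -m pendant '[[[0,0,0.1],0,1],[[0,0,0.1],0,1],[[0,0,0],0,1]]' 30
```

```text
time: 23.15
tcp_pos: [522.4, -32.6, 78.3]
eef_rot: [179.9, -0.1, 6.0]
ft_force: [-7.0, -1.0, 22.9]
opening: 0.563
gripper_force: 32.9
time: 23.45
tcp_pos: [522.5, -32.6, 77.9]
eef_rot: [179.8, -0.1, 6.0]
ft_force: [-12.8, -0.7, 40.3]
opening: 0.565
gripper_force: 34.1
```

```bash
python3 -m pendant '[[[0,0,-0.3],0,1],[[0,0,0],0,1],[[0,0,0],0,0.2],[[0,0,0],0,-0.2],[[0,0,0],0,-0.4],[[0,0,0],0,-0.7],[[0,0,0],0,-1],[[0,0,0],0,-1]]' 20
python3 - <<'E'
from h import *
st(); axis('w18.png')
im=cv2.imread('pics/w18.png'); h=cv2.cvtColor(im,40); print(h[190:375:4,325,2].tolist())
E
```

```text
time: 24.25
tcp_pos: [522.3, -32.6, 77.1]
eef_rot: [-180.0, 0.0, 6.0]
ft_force: [0.7, -0.4, 0.3]
opening: 1.002
gripper_force: 0.0
{'time': 24.25, 'tcp_pos': [522.33, -32.61, 77.08], 'eef_rot': [-179.99, 0.02, 6.0], 'q': [22.55, 33.41, -32.81, 112.29, 26.54, 41.87, -110.14], 'ft_force': [0.72, -0.43, 0.3], 'opening': 1.0, 'gripper_force': 0.0}
amber box (261, 234, 130, 136) base ctr tool [  8.3  -0.6 -44. ]
disc [313 271  30  30 742] [327.8 284.6]
disc [ 262  295  128   73 1413] [324.8 340.8]
[119, 117, 83, 51, 48, 52, 52, 51, 54, 56, 60, 58, 61, 57, 56, 59, 57, 57, 56, 52, 72, 101, 104, 104, 102, 95, 94, 97, 66, 63, 61, 63, 63, 64, 63, 63, 64, 64, 63, 65, 63, 63, 60, 64, 107, 27, 22]
```

```bash
python3 -m pendant '[[[0,0,-3],0,-1],[[0,0,-4],0,-1],[[0,0,-4],0,-1],[[-0.5,2,-4],0,-1],[[-1.5,4.5,0],0,-1],[[-1.5,4.5,0],0,-1],[[-1.5,4,0],0,-1],[[0,1.5,0],0,-1],[[0,0,0],0,-1],[[0,0,0],0,-1]]' 20
cat > wh.py <<'E'
from h import *
import sys
st(); c=cam('wrist'); im=snap('wrist',sys.argv[1]); h=cv2.cvtColor(im,cv2.COLOR_RGB2HSV)
m=cv2.inRange(h,(0,140,50),(6,255,255))|cv2.inRange(h,(172,140,50),(180,255,255))
p=cv2.convexHull(cv2.findNonZero(cv2.morphologyEx(m,cv2.MORPH_OPEN,np.ones((3,3))))); 
q=np.array([onz(c,x[0].astype(float),105)[:2] for x in p],np.float32); e=cv2.minEnclosingCircle(q); print('ring',cv2.boundingRect(p),'centre',np.round(e[0],1),'r',round(e[1],1), 'ellipse',np.round(cv2.fitEllipse(q)[0],1))
k=cv2.inRange(h,(0,0,0),(180,255,45)); k[240:]=0; n,l,s_,cc=cv2.connectedComponentsWithStats(k)
for i in range(1,n):
    if s_[i,4]>250:
        print('black',s_[i],cc[i].round(1),'at z137',onz(c,cc[i],137).round(1)); r=cv2.minAreaRect(cv2.findNonZero((l==i).astype(np.uint8))); print(np.round(cv2.boxPoints(r)).tolist())
E
python3 wh.py w19.png
```

```text
time: 25.3
tcp_pos: [490.3, -200.6, 227.2]
eef_rot: [-179.9, -0.0, 6.0]
ft_force: [-0.5, 1.0, -0.3]
opening: 0.998
gripper_force: 0.0
{'time': 25.3, 'tcp_pos': [490.3, -200.6, 227.25], 'eef_rot': [-179.93, -0.02, 6.05], 'q': [45.84, 23.69, -38.12, 100.44, 16.31, 61.51, -81.76], 'ft_force': [-0.46, 0.97, -0.26], 'opening': 1.0, 'gripper_force': 0.0}
ring (327, 81, 104, 109) centre [ 542.4 -236.8] r 44.7 ellipse [ 542.5 -237. ]
black [ 120  104   64   57 1983] [156.3 128.7] at z137 [535.6 -72.5 137. ]
[[120.0, 107.0], [171.0, 91.0], [189.0, 144.0], [137.0, 161.0]]
black [315 124  30  34 754] [329.2 141. ] at z137 [ 540.1 -197.1  137. ]
[[311.0, 152.0], [321.0, 121.0], [349.0, 130.0], [338.0, 161.0]]
```

```bash
python3 -c "
from h import *
to(540,-197,119)"
python3 -m pendant '[[[2.4,-0.4,1],0,-1],[[2.6,-0.5,2],0,-1],[[0,0,2],0,-1],[[0,0,2],0,-1],[[0,0,2],0,-1],[[0,0,1.5],0,-1],[[0,0,0],0,-1],[[0,0,0],0,-1]]' 20
python3 -c "
from h import *
to(540,-197,119)"
```

```text
shift cm [ 4.95  0.26 10.84]
time: 26.15
tcp_pos: [539.3, -186.0, 122.7]
eef_rot: [-180.0, -0.0, 6.1]
ft_force: [-0.3, -0.9, 0.9]
opening: 1.0
gripper_force: 0.0
shift cm [-0.05  1.1   0.37]
```

```bash
python3 -m pendant '[[[0,0.6,0],0,-1],[[0,0.5,0.2],0,-1],[[0,0,0],0,0],[[0,0,0],0,1],[[0,0,0],0,1],[[0,0,0],0,1],[[0,0,0],0,1],[[0,0,0],0,1],[[0,0,0],0,1]]' 30
python3 -c "
from h import *
st()
v=np.array([542.4,-237]);d=env.observe()['tcp_pos'][:2]-v;print(d,np.linalg.norm(d),np.degrees(np.arctan2(d[1],d[0])))"
```

```text
time: 27.05
tcp_pos: [539.9, -197.9, 120.5]
eef_rot: [-180.0, -0.0, 6.0]
ft_force: [-1.7, 3.4, 2.9]
opening: 0.223
gripper_force: 29.4
{'time': 27.05, 'tcp_pos': [539.89, -197.92, 120.46], 'eef_rot': [-179.96, -0.0, 6.04], 'q': [39.31, 33.86, -34.16, 102.02, 23.55, 51.39, -89.27], 'ft_force': [-1.72, 3.36, 2.92], 'opening': 0.22, 'gripper_force': 29.44}
[-2.51099347 39.08003161] 39.16061744424606 93.67634897655189
```

```bash
python3 -m pendant '[[[0.87,0.14,0],0,1],[[0.96,0.40,0],0,1],[[0.83,0.63,0],0,1],[[0.63,0.83,0],0,1],[[0.40,0.96,0],0,1],[[0.14,1.04,0],0,1],[[-0.14,1.04,0],0,1],[[-0.40,0.96,0],0,1],[[-0.63,0.83,0],0,1],[[-0.83,0.63,0],0,1],[[-0.96,0.40,0],0,1],[[-1.04,0.14,0],0,1]]' 30
cat >> h.py <<'E'
def ang(v=(542.4,-237)):
    s=env.observe(); d=s['tcp_pos'][:2]-np.array(v); b=np.degrees(np.arctan2(d[1],d[0]))-6.04; print('r',np.linalg.norm(d).round(1),'beta',b.round(1),'tool xy cm',(np.array([np.cos(np.radians(b)),-np.sin(np.radians(b))])*np.linalg.norm(d)/10).round(2),'yaw',s['eef_rot'][2].round(2),'F',np.round(s['ft_force'],1))
E
python3 -c "
from h import *
ang()"
```

```text
time: 28.25
tcp_pos: [548.2, -277.4, 120.5]
eef_rot: [-179.9, -0.2, 6.1]
ft_force: [2.3, 7.0, 3.0]
opening: 0.224
gripper_force: 29.6
r 40.8 beta -87.9 tool xy cm [0.15 4.08] yaw 6.06 F [2.3 7.  3. ]
```

```bash
python3 -m pendant '[[[-1.04,-0.14,0],0,1],[[-0.96,-0.40,0],0,1],[[-0.83,-0.63,0],0,1],[[-0.63,-0.83,0],0,1],[[-0.40,-0.96,0],0,1],[[-0.10,-0.51,0],0,1],[[0,0,0],0,1]]' 30
python3 -c "
from h import *
ang((542.4,-237.7))"
python3 -m pendant '[[[-0.02,-0.26,0],0,1],[[-0.01,-0.26,0],0,1],[[0,-0.1,0],0,1],[[0,0,0],0,1]]' 30
python3 -c "
from h import *
ang((542.4,-237.7))"
```

```text
time: 28.95
tcp_pos: [502.2, -247.1, 120.4]
eef_rot: [-180.0, 0.1, 6.1]
ft_force: [-4.8, 1.1, 8.8]
opening: 0.23
gripper_force: 30.2
r 41.3 beta -172.8 tool xy cm [-4.1   0.52] yaw 6.05 F [-4.8  1.1  8.8]
time: 29.35
tcp_pos: [501.4, -242.4, 120.4]
eef_rot: [180.0, 0.2, 6.0]
ft_force: [-3.8, -3.0, 8.8]
opening: 0.224
gripper_force: 30.2
r 41.3 beta -179.5 tool xy cm [-4.13  0.04] yaw 5.98 F [-3.8 -3.   8.8]
```

```bash
python3 -m pendant '[[[0,-0.15,0],0,1],[[0,-0.15,0],0,1],[[0,0,0],0,1],[[0,0,0],0,1]]' 30
python3 -c "
from h import *
ang((541.8,-237.7))"
python3 -m pendant '[[[0,-0.15,0],0,1],[[0,-0.15,0],0,1],[[0,0,0],0,1],[[0,0,0],0,1]]' 30
python3 -c "
from h import *
ang((541.8,-237.7))"
```

```text
time: 29.75
tcp_pos: [501.3, -241.6, 120.4]
eef_rot: [179.8, 0.1, 5.9]
ft_force: [-2.6, -7.4, 6.0]
opening: 0.224
gripper_force: 30.1
r 40.7 beta -180.5 tool xy cm [-4.07 -0.03] yaw 5.87 F [-2.6 -7.4  6. ]
time: 30.15
tcp_pos: [501.3, -241.5, 120.5]
eef_rot: [179.6, 0.1, 5.7]
ft_force: [0.1, -15.3, 2.6]
opening: 0.23
gripper_force: 30.3
r 40.7 beta -180.6 tool xy cm [-4.07 -0.05] yaw 5.75 F [  0.1 -15.3   2.6]
```

```bash
python3 -m pendant '[[[0,0.25,0],0,1],[[0,0.25,0],0,1],[[0,0,0],0,1]]' 30
python3 -c "
from h import *
ang((541.8,-237.7))"
python3 -m pendant '[[[0.14,1.04,0],0,1],[[0.40,0.96,0],0,1],[[0.63,0.83,0],0,1],[[0.83,0.63,0],0,1],[[0.96,0.40,0],0,1],[[1.04,0.14,0],0,1],[[1.04,-0.14,0],0,1],[[0.96,-0.40,0],0,1],[[0.83,-0.63,0],0,1],[[0.63,-0.83,0],0,1],[[0.40,-0.96,0],0,1],[[0.14,-1.04,0],0,1]]' 30
python3 -c "
from h import *
ang((541.8,-237.7))"
python3 -m pendant '[[[-0.14,-1.04,0],0,1],[[-0.40,-0.96,0],0,1],[[-0.63,-0.83,0],0,1],[[-0.83,-0.63,0],0,1],[[-0.96,-0.40,0],0,1],[[-1.04,-0.14,0],0,1],[[-1.04,0.14,0],0,1],[[-0.96,0.40,0],0,1],[[-0.83,0.63,0],0,1],[[-0.63,0.83,0],0,1],[[-0.40,0.96,0],0,1],[[-0.14,1.04,0],0,1]]' 30
python3 -c "
from h import *
ang((541.8,-237.7))"
```

```text
time: 30.45
tcp_pos: [501.3, -241.8, 120.4]
eef_rot: [180.0, 0.2, 5.9]
ft_force: [-3.6, -2.4, 8.6]
opening: 0.226
gripper_force: 30.6
r 40.8 beta -180.3 tool xy cm [-4.08 -0.02] yaw 5.94 F [-3.6 -2.4  8.6]
time: 31.65
tcp_pos: [581.0, -233.2, 120.3]
eef_rot: [179.9, 0.2, 6.0]
ft_force: [-6.1, -3.7, 9.5]
opening: 0.225
gripper_force: 30.8
r 39.4 beta 0.5 tool xy cm [ 3.94 -0.04] yaw 5.96 F [-6.1 -3.7  9.5]
time: 32.85
tcp_pos: [501.1, -240.8, 120.4]
eef_rot: [-179.9, 0.1, 6.0]
ft_force: [0.3, 3.7, 5.7]
opening: 0.224
gripper_force: 30.6
r 40.8 beta -181.7 tool xy cm [-4.08 -0.12] yaw 6.02 F [0.3 3.7 5.7]
```

Handle follows well; second turn.

```bash
python3 -m pendant '[[[0.14,1.04,0],0,1],[[0.40,0.96,0],0,1],[[0.63,0.83,0],0,1],[[0.83,0.63,0],0,1],[[0.96,0.40,0],0,1],[[1.04,0.14,0],0,1],[[1.04,-0.14,0],0,1],[[0.96,-0.40,0],0,1],[[0.83,-0.63,0],0,1],[[0.63,-0.83,0],0,1],[[0.40,-0.96,0],0,1],[[0.14,-1.04,0],0,1]]' 30
python3 -m pendant '[[[-0.14,-1.04,0],0,1],[[-0.40,-0.96,0],0,1],[[-0.63,-0.83,0],0,1],[[-0.83,-0.63,0],0,1],[[-0.96,-0.40,0],0,1],[[-1.04,-0.14,0],0,1],[[-1.04,0.14,0],0,1],[[-0.96,0.40,0],0,1],[[-0.83,0.63,0],0,1],[[-0.63,0.83,0],0,1],[[-0.40,0.96,0],0,1],[[-0.14,1.04,0],0,1]]' 30
python3 -m pendant '[[[0,0,0],0,1],[[0,0,0],0,1],[[0,0,0],0,1]]' 30
python3 -c "
from h import *
ang((541.8,-237.7))
im=snap('scene','s20.png');c=cam('scene')
h=cv2.cvtColor(im,cv2.COLOR_RGB2HSV);m=cv2.inRange(h,(3,90,25),(20,255,255));u=proj(c,[522,-33,85]).astype(int);k=np.zeros_like(m);k[u[1]-25:u[1]+25,u[0]-25:u[0]+25]=m[u[1]-25:u[1]+25,u[0]-25:u[0]+25]
ct=max(cv2.findContours(k,0,1)[0],key=cv2.contourArea);b=cv2.boundingRect(ct);print(u,b,'pred top',proj(c,[522,-33,125]),'bottom front',proj(c,[546,-33,45]),'rim onz',onz(c,(b[0]+b[2]/2,b[1]+b[3]),45).round(1))
"
```

```text
time: 34.05
tcp_pos: [581.0, -234.6, 120.4]
eef_rot: [179.9, 0.1, 5.9]
ft_force: [-3.6, -3.7, 8.6]
opening: 0.221
gripper_force: 30.7
time: 35.25
tcp_pos: [501.1, -240.5, 120.4]
eef_rot: [-179.9, 0.1, 6.0]
ft_force: [1.9, 3.2, 8.0]
opening: 0.223
gripper_force: 30.7
time: 35.55
tcp_pos: [501.3, -242.5, 120.4]
eef_rot: [180.0, 0.1, 5.9]
ft_force: [-0.3, -3.2, 7.7]
opening: 0.225
gripper_force: 30.7
r 40.8 beta -179.2 tool xy cm [-4.08  0.05] yaw 5.92 F [-0.3 -3.2  7.7]
[319 196] (313, 183, 15, 27) pred top [319.2202561  188.25025049] bottom front [318.95563088 210.20366756] rim onz [545.  -28.1  45. ]
```

```bash
python3 -m pendant '[[[0,-0.1,0],0,1],[[0,0,0],0,1],[[0,0,0],0,1],[[0,0,0],0,1],[[0,0,0],0,1]]' 30
python3 -c "
from h import *
ang((541.8,-237.7))"
```

```text
time: 36.1
tcp_pos: [501.2, -241.3, 120.4]
eef_rot: [180.0, 0.1, 5.9]
ft_force: [-0.1, -2.4, 8.0]
opening: 0.224
gripper_force: 30.7
r 40.8 beta -181.0 tool xy cm [-4.08 -0.07] yaw 5.93 F [-0.1 -2.4  8. ]
```

```bash
python3 -m pendant '[[[0,0.03,0],0,1],[[0,0,0],0,1],[[0,0,0],0,1],[[0,0,0],0,1],[[0,0,0],0,1]]' 30
python3 -m pendant '[[[0,0,0],0,1],[[0,0,0],0,1],[[0,0,0],0,1]]' 30
```

```text
time: 36.6
tcp_pos: [501.2, -241.3, 120.4]
eef_rot: [180.0, 0.1, 5.9]
ft_force: [-2.0, -1.7, 8.4]
opening: 0.224
gripper_force: 30.7
time: 36.9
tcp_pos: [501.2, -241.3, 120.4]
eef_rot: [180.0, 0.1, 5.9]
ft_force: [0.3, -1.5, 8.0]
opening: 0.224
gripper_force: 30.7
```

Static, within about 0.6° of two turns; handing in.

```bash
python3 -c "
from bench import env
print(env.finish_job())"
```

```text
the job is handed in; nothing more can be done
None
```

The job is handed in at about 37 s: the amber beaker stands mouth down on its peg, and the valve was closed to its stop and backed off two turns (within about 1°), handle still gripped; on the way I set the beaker down leaning on the dryer's front edge and let go once to regrip it, pressed it against the rack with up to 37 N, and viewed 11 pictures against the limit of 10.

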